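# Tip the check weight out from under the tray's cover and set it on the balance

### The arm

A 6-joint arm with a two-finger parallel gripper is mounted at the origin on a cart in front of the work surface, level with it; the furniture and walls round the work are solid. World frame = base frame: x ahead of the robot, y to its left, z up, the work surface at z = 0. Lengths are in m, angles in rad, forces in N, time in s.
With the tool pointing down it reaches from about 0.3 to 0.775 m from the base axis. Payload 14.6 kg.
Tool frame: the origin (TCP) lies between the finger pads; the fingertips stand 19 mm ahead of it and the grasp point (between the pads) is the TCP (ctrl.finger_overhang is the distance from the TCP to the fingertips, in m); z points along the fingers, y is the direction in which the jaws open and shut (so a half turn about z gives the same grasp; the last joint's range is limited). The gripper opens to 94 mm and grips with 3 to 60 N. Pads are 16 mm wide; open, the fingers measure 119 mm over their backs; the gripper's body (75 mm by 177 mm) begins 78 mm behind the grasp point.
Start: joints at [1.036, 0.3, 1.521, -0, 1.321, -0.067], TCP at [0.248, 0.491, 0.224] pointing down, gripper open.
Joint ranges: [-3.03, 3.03], [-0.79, 2.21], [0.23, 2.52], [-1.04, 4.18], [0, 3.07], [-2.55, 2.55]. Speed limits (rad/s): [2.22, 2.22, 2.57, 3.14, 3.14, 3.14].

### API

Orientations are given as [roll, pitch, yaw] about the fixed x, y, z axes, in that order (R = Rz(yaw) Ry(pitch) Rx(roll)).
In Python, from station import ctrl gives the robot as it stands.
- The arm moves only by the tool send_rows, never from a script. Its argument "series" is a list of rows, each a list of 7 numbers: the turn, a rotation vector about the tool's x, y, z in degrees, then the shift along the tool's x, y, z in m, then the gripper's target within -1 to 1 (fully open at 1, half-way at 0, shut at -1). A call has 1 to 8 rows; each row is the pose to reach, as a shift and turn from the pose commanded when the call began, along the tool's axes at that moment; what a row does not reach only later rows make up. A row lasts 1/10 s, in which the tool goes at most 50 mm and 8.59 degrees, less where a joint would pass 70% of its speed; a pose out of reach is approached as far as the arm can. A call with a gripper value outside its range is refused whole. The fingers move at their own pace and stop on an object; "force" is the grip in N (left out, the last holds). Time passes only in rows, so rows that repeat a pose let the fingers close. It gives the time, the measured TCP pose, the force and the opening at its end, in the units of the state.
- ctrl.get_obs(): the state, without advancing time (a new reading comes with each control period).
- ctrl.camera(name): name is "side" or "top" or "wrist"; returns a dict with "pixels" (384x512x3 uint8, red, green, blue), "z_map" (384x512 float32, m along the optical axis (not along the pixel's ray), 0 where there is no reading), "fov_y" (degrees; the focal length in pixels is half the picture's height over the tangent of half this angle, whatever the lens; pixels are square), "cx", "cy" (the principal point, pixels), "R" (3x3) and "t" (3): a world point X has camera coordinates R X + t. Camera axes: x right, y down, z forward; pixel columns grow to the right and rows downward; lengths in m; the calibration is good to about 2 mm. A picture is of the moment at which its call begins.
- ctrl.hand_in(): hands the job in, once; it reports no verdict.
The state is a dict: "time_s": time; "qpos": joint angles; "joint_vel": joint speeds; "tau": joint torques, N m; "ee_pos": TCP position; "eef_rot": TCP orientation; "force": force on the tool from outside, world axes, zero at the start; "moment": the same for the moment, N m; "grip_width": finger opening in m.
Only numpy, scipy, OpenCV 4.12 (cv2) and the standard library are available. Lean on these libraries where they do the work, as an engineer would, in place of code of your own. Each camera call takes 0.05 s, during which the arm holds its last target.

### The job

Clear the balance by taking the bottle off its pan and standing it upright on a free spot of the bench, and bring the disc weight to the balance: lift the tilting tray by its handle so that the weight slides out from under the clear cover into the open corner, and lower the tray gently back onto its rests with the weight still in the corner. Then pick the weight out of the corner and leave it lying flat in the middle of the pan, without disturbing the other things on the bench.

Things in the scene. Friction and masses are not known exactly. Their poses are not given: they have to be found in the camera images.
- handle (a point): Centre of the tilting tray's handle: round grey bar, 12 mm thick, 100 mm long along y, on thin steel arms at y = +-40 mm. It is behind the tray's high end, 74 mm above the bench when the tray is down; 35 mm are free between bar and rear wall, down to 15 mm above the bench. Axes of the tray: x from the open corner to the handle, y along the bar, z out of the tray.
- corner (a point): Where the weight's centre lies when it rests in the tray's open corner (moves and turns with the tray; same axes as the handle, which is 220 mm along x and 34 mm higher). 6 mm above the floor of the tray, which is 34 mm above the bench when level. The weight is gripped here across its diameter along x: one finger in the gap at the corner, the other towards the handle, where 45 mm are free.
- spout (a point): The tip of the open corner, on the tray's floor, 45 mm from the corner point along -x. The aluminium tray has a flat slippery floor and 16 mm high walls, 4 mm thick: two walls at 45 degrees to x meet in this 90 degree corner but stop 26 mm short of it, which leaves a 37 mm wide gap; then straight sides 160 mm apart from 80 to 220 mm along x.
- cover (a point): Middle of the front edge of the tray's clear plastic cover, on its top, 65 mm above the bench when the tray is down. The cover is fixed to the tray and roofs its rear, 102 mm along x from here and 168 mm wide.
- hinge (a point): Middle of the tray's hinge axis, which runs along y under the tray's narrow end, 20 mm above the bench. The handle moves about it on an arc of 226 mm radius.
- tray (a joint): Tilt of the tray: 0 is level on its rests, positive as the handle is lifted, at most 0.65 rad. The tray weighs 0.5 kg, turns easily and falls back if let go. At 0.35 to 0.5 rad the weight slides into the corner in one to two seconds, and stays there as the tray is lowered.
- weight_c (a point): Centre of the loose disc weight: plain brass, 64 mm diameter, 12 mm thick, about 0.25 kg. Starts lying flat on the tray's floor wholly under the clear cover. z is the disc's axis.
- pan_c (a point): Centre of the top of the balance's round steel pan, 120 mm diameter, 64 mm above the bench. The balance is a fixed white box, 150 (x) by 170 (y) by 52 mm high, whose centre lies 12 mm from the pan's centre towards -x of this point.
- bottle_c (a point): Centre of the small clear screw-cap bottle (105 mm high, 56 mm diameter for the lower 66 mm, blue cap of 35 mm diameter above) that stands on the pan at the start; its foot is 52 mm below this point. About 0.2 kg. Besides the things listed the bench is bare from 0.3 to 0.7 m ahead of the robot and 0.5 m to either side.
- orange_bottle_c (a point): Centre of a larger bottle with an orange cap that must not be disturbed, 69 mm diameter, 135 mm high.
- tape_c (a point): Centre of a roll of tape lying flat, 96 mm diameter, 19 mm high; not to be disturbed.
- timer_c (a point): Centre of a bench timer, 66 x 66 x 20 mm; not to be disturbed.
- marker_c (a point): Middle of a felt marker lying along its y axis, 140 mm long, 15 mm thick; not to be disturbed.

How it is judged:
By the outcome, as a careful person would: the job done as asked, in the order asked, and still so for the second after the job is handed in, with the robot touching nothing.
It also fails if it takes over 72 s, if anything falls off the work surface, if the arm or the gripper's body presses on something with over 40 N, if the wrist force passes 120 N, or if a joint passes its speed limit or range.

## Working session

There is one attempt and no reset: what is moved stays moved. The work goes in short steps, Python scripts to look and compute and a tool call to move; the robot and the scene stay as the last step left them, time stands still between calls to the robot, and variables do not carry over. Pictures are saved under pics/ and viewed, and the job is handed in when it is done.

Besides the shell and the picture viewer there is one more tool, called after ">>>" as name([rows], argument=value, ...), one row to a line, values as JSON. send_rows: Moves the arm, as the interface text tells. Its arguments: {"type":"object","properties":{"series":{"type":"array"},"force":{"type":"number"}},"required":["series"]}

```bash
ls; mkdir -p pics; cat > h.py <<'E'
import numpy as np, cv2
from station import ctrl
def snap(n,f):
    c=ctrl.camera(n); np.savez('pics/'+f+'.npz',**c)
    cv2.imwrite('pics/'+f+'.png',c['pixels'][:,:,::-1]); return c
def load(f): return np.load('pics/'+f+'.npz')
def P(c,u,v,z=None,h=None):
    f=192/np.tan(np.radians(float(c['fov_y']))/2)
    d=np.array([(u-c['cx'])/f,(v-c['cy'])/f,1.]); R=c['R'];t=c['t']
    o=-R.T@t; w=R.T@d
    if h is not None: return o+w*(h-o[2])/w[2]
    if z is None: z=c['z_map'][int(round(v)),int(round(u))]
    return o+w*z
E
python3 - <<'E'
from h import *
for n in ['side','top','wrist']:
    c=snap(n,n+'0'); print(n,c['fov_y'],c['cx'],c['cy'],-c['R'].T@c['t'],c['R'][2])
print(ctrl.get_obs())
E
```

```text
pics
side 45.697591228549385 251.3090298435012 191.96457367321295 [-0.0169694  -1.13177416  0.72599945] [ 0.40805145  0.7961156  -0.4468713 ]
top 44.09616512251908 252.86112192440874 198.18338358509513 [ 0.25596438 -0.01665632  1.41893506] [ 2.16713331e-01  2.96429464e-04 -9.76235240e-01]
wrist 64.92944021183486 259.2804262682205 188.2651791753848 [0.18830445 0.52048745 0.38481094] [ 0.20179622 -0.10241365 -0.97405838]
{'time_s': 0.15, 'qpos': array([ 1.03644237e+00,  3.00329046e-01,  1.52139454e+00,  1.74196792e-05,
        1.32069267e+00, -6.66156809e-02]), 'joint_vel': array([-0.00086561, -0.00183053, -0.00071545, -0.00040817,  0.00069257,
       -0.0008806 ]), 'tau': array([ 1.97501417e-04, -5.31958401e+01, -3.52824032e+01,  7.07638613e-02,
        2.36194523e-02, -1.42146068e-04]), 'ee_pos': array([0.24790028, 0.49077945, 0.22404316]), 'eef_rot': array([-3.14077201e+00, -7.16606759e-05,  2.67385003e+00]), 'force': array([-0.38229545,  0.42564117, -0.43561644]), 'moment': array([-0.00536719, -0.02081351,  0.04471344]), 'grip_width': 0.09425896430952059}
```

View pics/top0.png

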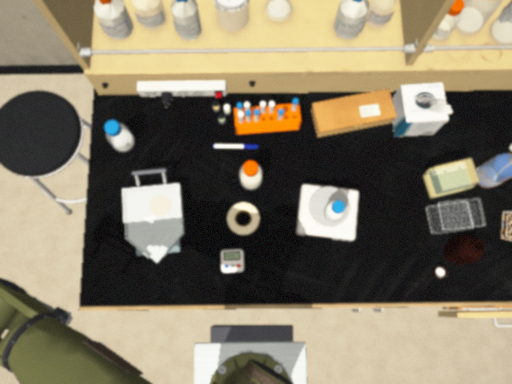

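View pics/side0.png

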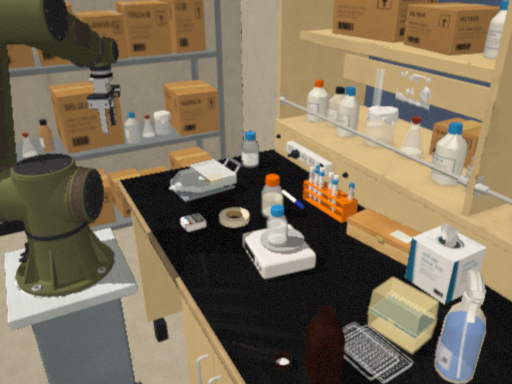

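View pics/wrist0.png

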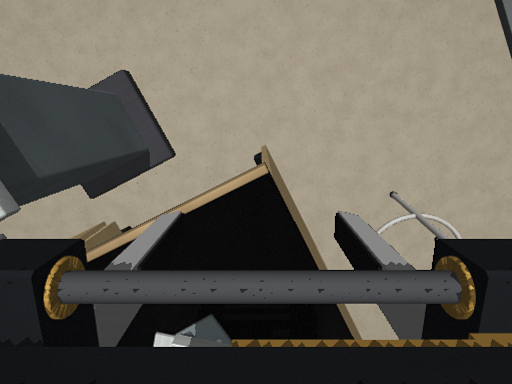

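```bash
python3 - <<'E'
from h import *
im=cv2.imread('pics/top0.png')
cv2.imwrite('pics/c1.png',cv2.resize(im[155:275,100:210],None,fx=5,fy=5,interpolation=cv2.INTER_CUBIC))
cv2.imwrite('pics/c2.png',cv2.resize(im[130:280,205:365],None,fx=4.5,fy=4,interpolation=cv2.INTER_CUBIC) if 0 else cv2.resize(im[135:280,205:365],None,fx=4,fy=4,interpolation=cv2.INTER_CUBIC))
E
```

```text
(no output)
```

View pics/c1.png

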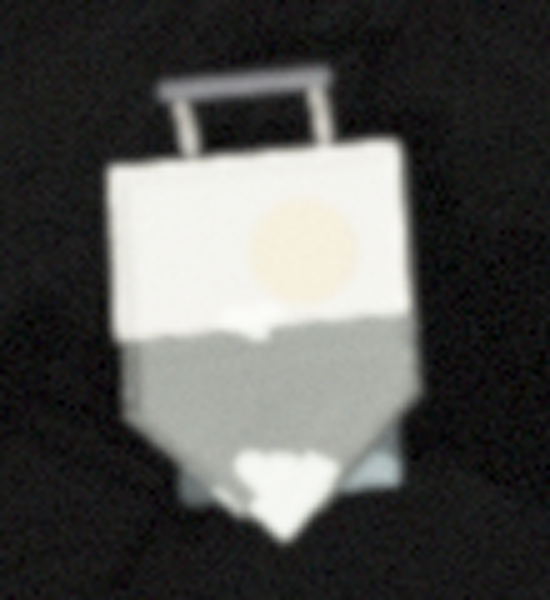

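View pics/c2.png

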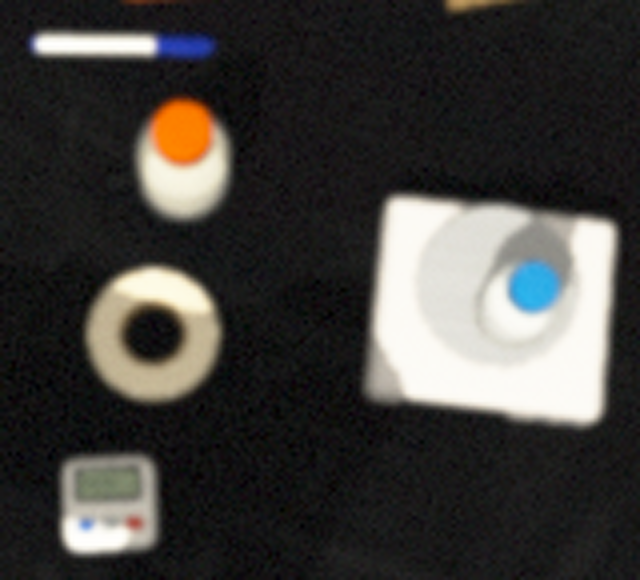

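```bash
python3 - <<'E'
from h import *
c=load('top0')
def a(u,v,h,s=5,ox=100,oy=155): 
    U=ox+(u+.5)/s-.5;V=oy+(v+.5)/s-.5
    p=P(c,U,V,h=h); return p
def show(n,p): print(n,np.round(p,4))
hl=a(160,90,.074);hr=a(330,77,.074);sp=a(285,543,.034)
show('hl',hl);show('hr',hr);show('sp',sp)
H=(hl+hr)/2; show('H',H); d=H-sp; print('len',np.hypot(*d[:2]),'yaw',np.degrees(np.arctan2(d[1],d[0])), 'bar yaw',np.degrees(np.arctan2(*(hl-hr)[[1,0]]))-90,'barlen',np.linalg.norm(hl-hr))
cl=a(115,338,.065);cr=a(412,314,.065);bl=a(107,167,.065);br=a(402,140,.065)
for p in (cl,cr,bl,br): show('cover',p)
print(np.linalg.norm(cl-cr),np.linalg.norm(bl-br))
show('weight',a(303,250,.046))
b=lambda u,v,h:a(u,v,h,4,205,135)
E4=[b(388,197,.052),b(616,222,.052),b(600,424,.052),b(367,402,.052)]
for p in E4: show('bal',p)
E4=np.array(E4);print('c',E4.mean(0),[np.linalg.norm(E4[i]-E4[(i+1)%4]) for i in range(4)])
dy=(E4[0]-E4[1]+E4[3]-E4[2]); print('y axis yaw',np.degrees(np.arctan2(dy[1],dy[0]))-90)
# pan: left edge 416, right 580, top 203, bottom 365
show('pan',b(498,284,.064)); 
for q in [(416,284),(580,284),(498,203),(498,365)]: show(' panedge',b(*q,.064))
show('cap',b(534,287,.064+.105))
show('ocap',b(183,131,.135)); show('tape',b(153,334,.019)); show('timer',b(110,503,.02)); show('marker',b(123,45,.015))
E
```

```text
hl [0.6363 0.3397 0.074 ]
hr [0.643  0.2398 0.074 ]
sp [0.3736 0.2659 0.034 ]
H [0.6396 0.2898 0.074 ]
len 0.2671606449021092 yaw 5.130773402041746 bar yaw 3.788879602993944 barlen 0.10013567751639729
cover [0.4902 0.3618 0.065 ]
cover [0.5021 0.19   0.065 ]
cover [0.5923 0.3713 0.065 ]
cover [0.6064 0.198  0.065 ]
0.1721836996095676 0.1738840823528505
weight [0.5449 0.2582 0.046 ]
bal [ 0.6011 -0.1617  0.052 ]
bal [ 0.5798 -0.3299  0.052 ]
bal [ 0.4297 -0.3092  0.052 ]
bal [ 0.4479 -0.1412  0.052 ]
c [ 0.51462464 -0.23548247  0.052     ] [np.float64(0.16948815158159802), np.float64(0.15143892710647835), np.float64(0.16898626919329196), np.float64(0.15451922703420293)]
y axis yaw -6.702889091772263
pan [ 0.5316 -0.2383  0.064 ]
 panedge [ 0.5324 -0.1786  0.064 ]
 panedge [ 0.5308 -0.2981  0.064 ]
 panedge [ 0.5924 -0.2412  0.064 ]
 panedge [ 0.4719 -0.2355  0.064 ]
cap [ 0.5079 -0.2452  0.169 ]
ocap [ 0.6299 -0.0104  0.135 ]
tape [0.5059 0.0145 0.019 ]
timer [0.3802 0.047  0.02  ]
marker [0.735  0.0361 0.015 ]
```

```bash
python3 - <<'E'
from h import *
im=cv2.imread('pics/side0.png')
cv2.imwrite('pics/c3.png',cv2.resize(im[195:285,230:330],None,fx=6,fy=6,interpolation=cv2.INTER_CUBIC))
cv2.imwrite('pics/c4.png',cv2.resize(im[120:240,160:290],None,fx=5,fy=5,interpolation=cv2.INTER_CUBIC))
E
```

```text
(no output)
```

View pics/c3.png

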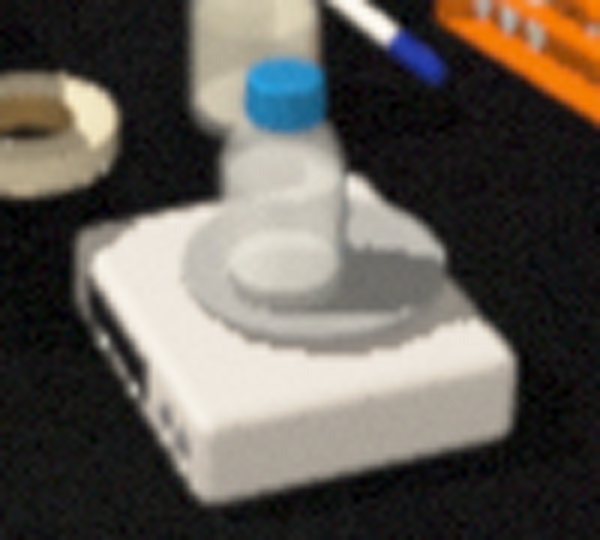

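View pics/c4.png

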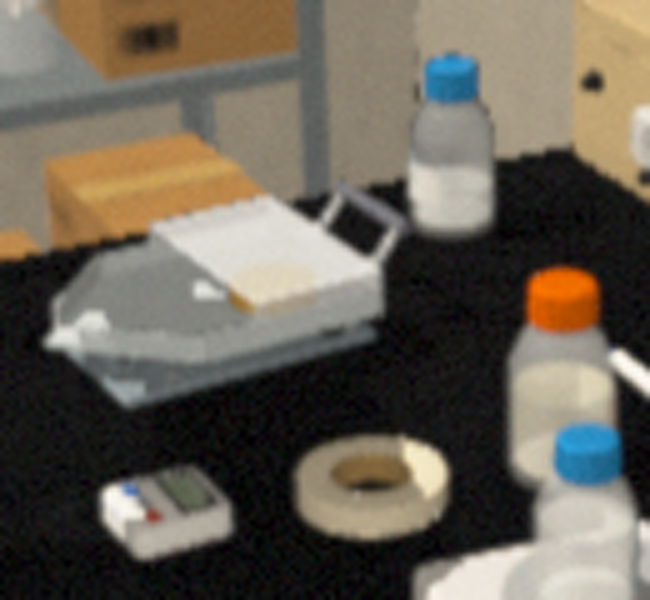

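```bash
python3 - <<'E'
from h import *
c=load('side0');t=load('top0')
def a(u,v,h,s,ox,oy): return np.round(P(c,ox+(u+.5)/s-.5,oy+(v+.5)/s-.5,h=h),4)
print('captop',a(287,73,.169,6,230,195),'foot',a(284,265,.065,6,230,195))
print('pan l r',a(183,265,.064,6,230,195),a(446,255,.064,6,230,195))
hl=a(342,187,.074,5,160,120);hr=a(404,229,.074,5,160,120);print('handle',hl,hr,(hl+hr)/2)
print('spout',a(47,342,.034,5,160,120))
print('rear bottle',a(452,222,0,5,160,120))
print('tape',a(372,475,.019,5,160,120),'orange cap',a(565,290,.135,5,160,120))
# fit pan circle in side using depth points
for n,cc in(('side',c),('top',t)):
    z=cc['z_map']; v,u=np.nonzero(z>0); f=192/np.tan(np.radians(float(cc['fov_y']))/2)
    X=np.stack([(u-cc['cx'])/f,(v-cc['cy'])/f,np.ones(len(u))],1)*z[v,u][:,None]
    W=(X-cc['t'])@cc['R']
    np.save('pics/'+n+'W.npy',W)
    m=(abs(W[:,0]-.53)<.08)&(abs(W[:,1]+.24)<.09)
    q=W[m]; k=q[(q[:,2]>.060)&(q[:,2]<.072)]
    print(n,len(k),k.min(0),k.max(0),np.median(k[:,2]), (k.min(0)+k.max(0))/2)
    k=q[q[:,2]>.15]; print(' cap',len(k),k.min(0),k.max(0))
    m=(abs(W[:,0]-.64)<.03)&(abs(W[:,1]-.29)<.06); k=W[m&(W[:,2]>.06)]; print(' handle',len(k),k.mean(0),k.min(0),k.max(0))
E
```

```text
captop [ 0.5114 -0.2468  0.169 ] foot [ 0.5174 -0.2371  0.065 ]
pan l r [ 0.4783 -0.2142  0.064 ] [ 0.5867 -0.2632  0.064 ]
handle [0.6373 0.3351 0.074 ] [0.6429 0.2401 0.074 ] [0.6401 0.2876 0.074 ]
spout [0.378  0.2651 0.034 ]
rear bottle [0.7584 0.39   0.    ]
tape [0.5068 0.0118 0.019 ] orange cap [ 0.6264 -0.0221  0.135 ]
side 535 [ 0.47291304 -0.29804443  0.06023105] [ 0.59155969 -0.18352783  0.07187926] 0.06453331573964677 [ 0.53223636 -0.24078613  0.06605515]
 cap 147 [ 0.493383   -0.26455196  0.15003566] [ 0.52792774 -0.22927954  0.17183564]
 handle 75 [0.63801975 0.28335241 0.07460817] [0.62043617 0.23841677 0.06005351] [0.65073154 0.33735544 0.08346978]
top 812 [ 0.47105341 -0.31591547  0.06000694] [ 0.58795004 -0.17926131  0.07193002] 0.06399145470049117 [ 0.52950172 -0.24758839  0.06596848]
 cap 148 [ 0.49149422 -0.26163498  0.15042913] [ 0.52298361 -0.22640265  0.17521583]
 handle 153 [0.63645899 0.28936712 0.07669204] [0.62262402 0.2408229  0.06074307] [0.64696267 0.33758065 0.08569765]
```

```bash
cat >> h.py <<'E'
from scipy.spatial.transform import Rotation as Rn
def delta(p,yaw,pitch=0.,o=None):
    """target tool-down pose; yaw deg; returns row numbers"""
    o=o or ctrl.get_obs(); R0=Rn.from_euler('xyz',o['eef_rot'])
    T=Rn.from_euler('xyz',[180,pitch,yaw],degrees=True)
    rv=np.degrees((R0.inv()*T).as_rotvec()); s=R0.inv().apply(np.array(p)-o['ee_pos'])
    print('t',o['time_s'],'pos',np.round(o['ee_pos'],4),'rpy',np.round(np.degrees(o['eef_rot']),2),'w',round(o['grip_width'],4),'F',np.round(o['force'],1))
    print(' ->',np.round(rv,2),np.round(s,4))
E
python3 - <<'E'
from h import *
delta([.509,-.246,.22],64)
E
```

```text
t 0.15 pos [0.2479 0.4908 0.224 ] rpy [-179.95   -0.    153.2 ] w 0.0943 F [-0.4  0.4 -0.4]
 -> [-4.00e-02  3.00e-02  8.92e+01] [-0.5652 -0.5399  0.0044]
```

>>> send_rows([
  [0,0,89.2,-0.565,-0.54,0.004,1],
  [0,0,89.2,-0.565,-0.54,0.004,1],
  [0,0,89.2,-0.565,-0.54,0.004,1],
  [0,0,89.2,-0.565,-0.54,0.004,1],
  [0,0,89.2,-0.565,-0.54,0.004,1],
  [0,0,89.2,-0.565,-0.54,0.004,1],
  [0,0,89.2,-0.565,-0.54,0.004,1],
  [0,0,89.2,-0.565,-0.54,0.004,1],
], force=20)

```text
time_s: 0.95
ee_pos: [0.3816, 0.1119, 0.2225]
eef_rot: [3.141, -0.0, 1.468]
force: [1.0, 1.1, -0.0]
grip_width: 0.0942
```

```bash
python3 - <<'E'
from h import *
delta([.509,-.246,.22],64)
E
```

```text
t 0.95 pos [0.3816 0.1119 0.2225] rpy [ 1.7997e+02 -1.0000e-02  8.4100e+01] w 0.0942 F [ 1.   1.1 -0. ]
 -> [ 2.00e-02 -1.00e-02  2.01e+01] [-0.3429  0.1635  0.0026]
```

>>> send_rows([
  [0,0,20.1,-0.343,0.163,0.003,1],
  [0,0,20.1,-0.343,0.163,0.003,1],
  [0,0,20.1,-0.343,0.163,0.003,1],
  [0,0,20.1,-0.343,0.163,0.003,1],
  [0,0,20.1,-0.343,0.163,0.003,1],
  [0,0,20.1,-0.343,0.163,0.003,1],
  [0,0,20.1,-0.343,0.163,0.003,1],
  [0,0,20.1,-0.343,0.163,0.003,1],
])

```text
time_s: 1.75
ee_pos: [0.5107, -0.2464, 0.2187]
eef_rot: [-3.141, 0.0, 1.121]
force: [0.5, 1.3, -0.7]
grip_width: 0.094
```

```bash
python3 - <<'E'
from h import *
delta([.509,-.246,.113],64)
snap('wrist','w1')
E
```

```text
t 1.75 pos [ 0.5107 -0.2464  0.2187] rpy [-1.7996e+02  1.0000e-02  6.4240e+01] w 0.094 F [ 0.5  1.3 -0.7]
 -> [-0.04  0.01  0.24] [-0.0004 -0.0017  0.1057]
```

View pics/w1.png

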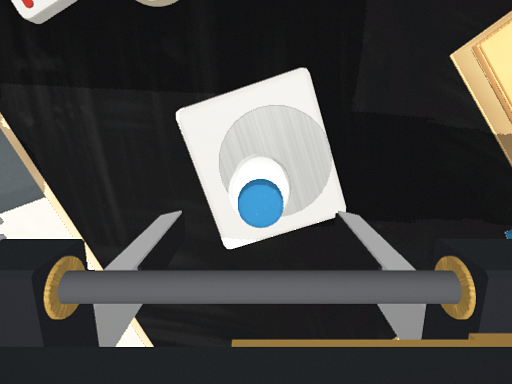

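```bash
python3 - <<'E'
from h import *
c=load('w1'); print(P(c,261,204,h=.169), P(c,275,161,h=.064))
E
```

```text
[ 0.51235105 -0.24256483  0.169     ] [ 0.53331038 -0.23406785  0.064     ]
```

>>> send_rows([
  [0,0,0,0,0,0.04,1],
  [0,0,0,0,0,0.08,1],
  [0,0,0,0,0,0.1,1],
  [0,0,0,0,0,0.106,1],
  [0,0,0,0,0,0.106,0],
  [0,0,0,0,0,0.106,-0.3],
  [0,0,0,0,0,0.106,-0.3],
  [0,0,0,0,0,0.106,-0.3],
], force=15)

```text
time_s: 2.6
ee_pos: [0.5109, -0.2435, 0.1144]
eef_rot: [3.14, 0.0, 1.123]
force: [-0.1, -0.2, 0.8]
grip_width: 0.0655
```

>>> send_rows([
  [0,0,0,0,0,0,-0.3],
  [0,0,0,0,0,0,-0.3],
  [0,0,0,0,0,0,-0.3],
])

```text
time_s: 2.9
ee_pos: [0.5109, -0.2435, 0.114]
eef_rot: [3.14, 0.0, 1.123]
force: [1.1, 0.1, 5.8]
grip_width: 0.0561
```

>>> send_rows([
  [0,0,0,0,0,-0.01,-0.3],
  [0,0,0,0,0,-0.03,-0.3],
  [0,0,0,-0.01,-0.002,-0.06,-0.3],
  [0,0,0,-0.03,-0.005,-0.08,-0.3],
  [0,0,0,-0.06,-0.01,-0.085,-0.3],
  [0,0,0,-0.095,-0.016,-0.085,-0.3],
  [0,0,0,-0.13,-0.022,-0.085,-0.3],
  [0,0,0,-0.16,-0.027,-0.085,-0.3],
])

```text
time_s: 3.7
ee_pos: [0.4156, -0.3769, 0.1987]
eef_rot: [-3.141, -0.0, 1.123]
force: [-0.5, -0.6, -3.1]
grip_width: 0.0558
```

```bash
python3 - <<'E'
from h import *
delta([.40,-.40,.06],64)
E
```

```text
t 3.7 pos [ 0.4156 -0.3769  0.1987] rpy [-1.7996e+02 -1.0000e-02  6.4330e+01] w 0.0558 F [-0.5 -0.6 -3.1]
 -> [-0.04 -0.01  0.33] [-0.0276 -0.0039  0.1387]
```

>>> send_rows([
  [0,0,0,-0.018,-0.002,0.005,-0.3],
  [0,0,0,-0.026,-0.004,0.025,-0.3],
  [0,0,0,-0.028,-0.004,0.055,-0.3],
  [0,0,0,-0.028,-0.004,0.085,-0.3],
  [0,0,0,-0.028,-0.004,0.115,-0.3],
  [0,0,0,-0.028,-0.004,0.132,-0.3],
  [0,0,0,-0.028,-0.004,0.139,-0.3],
  [0,0,0,-0.028,-0.004,0.143,-0.3],
])

```text
time_s: 4.5
ee_pos: [0.4011, -0.3993, 0.0554]
eef_rot: [-3.141, -0.0, 1.123]
force: [-0.4, 0.8, -1.6]
grip_width: 0.0554
```

>>> send_rows([
  [0,0,0,0,0,0.001,-0.3],
  [0,0,0,0,0,0.002,-0.3],
  [0,0,0,0,0,0.003,-0.3],
])

```text
time_s: 4.8
ee_pos: [0.4014, -0.3997, 0.0532]
eef_rot: [3.14, 0.0, 1.123]
force: [-0.5, 0.4, -2.3]
grip_width: 0.056
```

Not touching yet; go on in small steps.

>>> send_rows([
  [0,0,0,0,0,0.001,-0.3],
  [0,0,0,0,0,0.002,-0.3],
  [0,0,0,0,0,0.003,-0.3],
  [0,0,0,0,0,0.003,-0.3],
])

```text
time_s: 5.2
ee_pos: [0.4012, -0.3995, 0.0501]
eef_rot: [3.141, 0.0, 1.123]
force: [-2.0, 2.2, 5.8]
grip_width: 0.0557
```

>>> send_rows([
  [0,0,0,0,0,0,0.4],
  [0,0,0,0,0,0,1],
  [0,0,0,0,0,0,1],
  [0,0,0,0,0,0,1],
  [0,0,0,0,0,-0.02,1],
  [0,0,0,0,0,-0.06,1],
  [0,0,0,0,0,-0.11,1],
  [0,0,0,0,0,-0.16,1],
])

```text
time_s: 6.0
ee_pos: [0.4009, -0.3991, 0.2111]
eef_rot: [-3.141, -0.0, 1.123]
force: [0.3, -0.0, 0.1]
grip_width: 0.0937
```

```bash
python3 - <<'E'
from h import *
snap('side','s2')
delta([.640,.289,.20],94.2)
delta([.640,.289,.20],-85.8)
print(ctrl.get_obs()['qpos'])
E
```

```text
t 6.05 pos [ 0.4026 -0.4009  0.2201] rpy [179.41   0.25  64.35] w 0.0937 F [ 0.8 -0.7  8.2]
 -> [  0.51   0.4  -29.85] [ 0.7248 -0.0848  0.0161]
t 6.05 pos [ 0.4026 -0.4009  0.2201] rpy [179.41   0.25  64.35] w 0.0937 F [ 0.8 -0.7  8.2]
 -> [  0.53  -0.69 150.15] [ 0.7248 -0.0848  0.0161]
[-8.47761689e-01  3.37612569e-01  1.48172321e+00  2.03060198e-05
  1.31110617e+00 -4.00084271e-01]
```

View pics/s2.png

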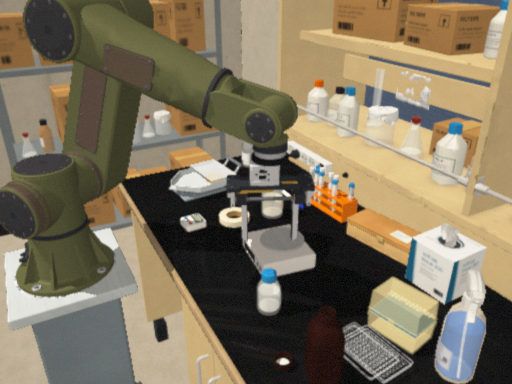

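```bash
python3 - <<'E'
import numpy as np
for n in('side','top'):
    W=np.load('pics/%sW.npy'%n)
    for y0,y1 in((.1,.25),(.25,.35),(.35,.5)):
        m=(W[:,1]>y0)&(W[:,1]<y1)&(W[:,2]>.1)&(W[:,0]>.5)&(W[:,0]<1.0)
        k=W[m]; 
        for z0,z1 in((.1,.2),(.2,.4),(.4,.7),(.7,1.2)):
            q=k[(k[:,2]>z0)&(k[:,2]<z1)]
            if len(q): print(n,y0,z0,len(q),np.round(np.percentile(q[:,0],1),3))
E
```

```text
side 0.1 0.1 569 0.917
side 0.1 0.2 86 0.93
side 0.25 0.1 315 0.916
side 0.25 0.2 46 0.933
side 0.35 0.1 663 0.738
side 0.35 0.2 795 0.93
side 0.35 0.4 947 0.931
top 0.1 0.1 1369 0.915
top 0.1 0.2 253 0.931
top 0.25 0.1 937 0.915
top 0.25 0.2 145 0.931
top 0.35 0.1 1451 0.736
top 0.35 0.2 1278 0.929
top 0.35 0.4 301 0.93
```

>>> send_rows([
  [0,0,-29.9,0.725,-0.085,0.015,0],
  [0,0,-29.9,0.725,-0.085,0.015,0],
  [0,0,-29.9,0.725,-0.085,0.015,0],
  [0,0,-29.9,0.725,-0.085,0.015,0],
  [0,0,-29.9,0.725,-0.085,0.015,0],
  [0,0,-29.9,0.725,-0.085,0.015,0],
  [0,0,-29.9,0.725,-0.085,0.015,0],
  [0,0,-29.9,0.725,-0.085,0.015,0],
])

```text
time_s: 6.85
ee_pos: [0.5315, -0.0191, 0.2011]
eef_rot: [3.141, 0.0, 1.645]
force: [0.2, -0.6, 0.2]
grip_width: 0.0466
```

```bash
python3 - <<'E'
from h import *
delta([.640,.289,.20],94.3)
E
```

```text
t 6.85 pos [ 0.5315 -0.0191  0.2011] rpy [1.7998e+02 1.0000e-02 9.4240e+01] w 0.0466 F [ 0.2 -0.6  0.2]
 -> [ 0.02  0.01 -0.06] [0.2993 0.131  0.0011]
```

>>> send_rows([
  [0,0,0,0.299,0.131,0.001,0],
  [0,0,0,0.299,0.131,0.001,0],
  [0,0,0,0.299,0.131,0.001,0],
  [0,0,0,0.299,0.131,0.001,0],
  [0,0,0,0.299,0.131,0.001,0],
  [0,0,0,0.299,0.131,0.001,0],
  [0,0,0,0.299,0.131,0.001,0],
  [0,0,0,0.299,0.131,0.001,0],
])

```text
time_s: 7.65
ee_pos: [0.6395, 0.2899, 0.1986]
eef_rot: [-3.14, 0.0, 1.648]
force: [0.1, -0.4, -0.0]
grip_width: 0.047
```

```bash
python3 - <<'E'
from h import *
delta([.640,.289,.074],94.3)
snap('wrist','w3')
E
```

```text
t 7.65 pos [0.6395 0.2899 0.1986] rpy [-179.94    0.     94.43] w 0.047 F [ 0.1 -0.4 -0. ]
 -> [-0.06  0.    0.13] [-0.001   0.0006  0.1246]
```

View pics/w3.png

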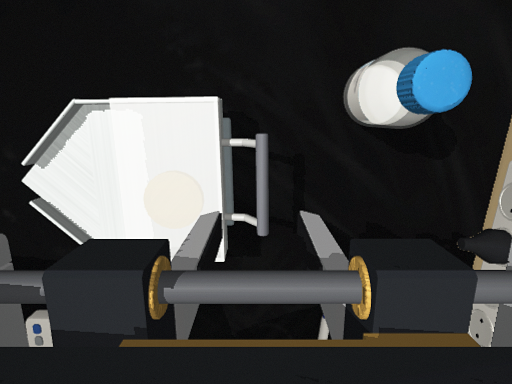

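```bash
python3 - <<'E'
from h import *
c=load('w3'); a=P(c,262,136,h=.078);b=P(c,263,234,h=.078); print(a,b,(a+b)/2,np.degrees(np.arctan2(*(a-b)[[1,0]]))-90)
print('weight',P(c,173,199,h=.046),'spout',P(c,24,182,h=.034))
E
```

```text
[0.63663548 0.33947461 0.078     ] [0.64527796 0.24389054 0.078     ] [0.64095672 0.29168258 0.078     ] 5.1664987354983225
weight [0.54693919 0.26359322 0.046     ] spout [0.37954082 0.26671129 0.034     ]
```

>>> send_rows([
  [0,0,0,0,0.001,0.03,0],
  [0,0,0,0,0.001,0.07,0],
  [0,0,0,0,0.001,0.1,0],
  [0,0,0,0,0.001,0.118,0],
  [0,0,0,0,0.001,0.124,0],
  [0,0,0,0,0.001,0.125,0],
  [0,0,0,0,0.001,0.125,-0.4],
  [0,0,0,0,0.001,0.125,-0.9],
], force=10)

```text
time_s: 8.5
ee_pos: [0.6412, 0.2867, 0.0767]
eef_rot: [3.14, -0.001, 1.645]
force: [0.5, -1.0, 0.0]
grip_width: 0.0345
```

>>> send_rows([
  [0,0,0,0,0,0,-1],
  [0,0,0,0,0,0,-1],
  [0,0,0,0,0,0,-1],
  [0,0,0,0,0,0,-1],
])

```text
time_s: 8.9
ee_pos: [0.6421, 0.2869, 0.076]
eef_rot: [3.137, -0.001, 1.645]
force: [10.0, 1.7, -1.4]
grip_width: 0.0116
```

```bash
python3 - <<'E'
from h import *
delta([.640,.289,.074],94.3)
snap('wrist','w4')
E
```

```text
t 8.9 pos [0.6421 0.2869 0.076 ] rpy [ 1.7976e+02 -4.0000e-02  9.4240e+01] w 0.0116 F [10.   1.7 -1.4]
 -> [ 0.24 -0.04 -0.06] [ 0.0022 -0.0019  0.002 ]
```

View pics/w4.png

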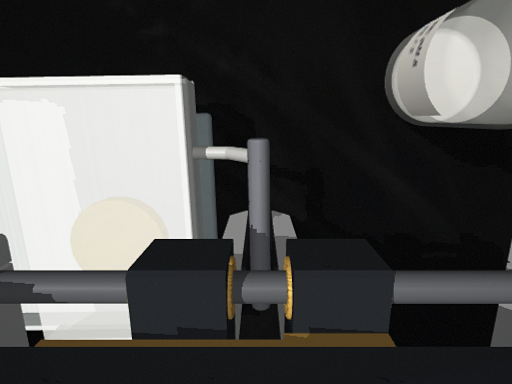

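>>> send_rows([
  [-1,0,0,0,-0.001,-0.0038,-1],
  [-2,0,0,0,-0.0021,-0.0076,-1],
  [-4,0,0,0,-0.0043,-0.0152,-1],
  [-6,0,0,0,-0.0069,-0.0226,-1],
  [-8,0,0,0,-0.0097,-0.03,-1],
  [-10,0,0,0,-0.0128,-0.0373,-1],
  [-11,0,0,0,-0.0144,-0.0409,-1],
  [-12,0,0,0,-0.0161,-0.0444,-1],
])

```text
time_s: 9.75
ee_pos: [0.6256, 0.2854, 0.1208]
eef_rot: [2.928, -0.0, 1.645]
force: [7.7, -0.4, -0.6]
grip_width: 0.0117
```

```bash
python3 - <<'E'
from h import *
delta([.640,.289,.074],94.3)
E
```

```text
t 9.75 pos [0.6256 0.2854 0.1208] rpy [ 1.6777e+02 -2.0000e-02  9.4240e+01] w 0.0117 F [ 7.7 -0.4 -0.6]
 -> [ 1.223e+01 -1.000e-02 -6.000e-02] [0.0025 0.0044 0.0488]
```

>>> send_rows([
  [-1,0,0,0,-0.001,-0.0038,-1],
  [-3,0,0,0,-0.0032,-0.0114,-1],
  [-5,0,0,0,-0.0056,-0.0189,-1],
  [-7,0,0,0,-0.0083,-0.0263,-1],
  [-9,0,0,0,-0.0112,-0.0337,-1],
  [-11,0,0,0,-0.0144,-0.0409,-1],
  [-13,0,0,0,-0.0178,-0.048,-1],
  [-14,0,0,0,-0.0196,-0.0515,-1],
])

```text
time_s: 10.55
ee_pos: [0.5951, 0.2833, 0.1672]
eef_rot: [2.684, -0.0, 1.645]
force: [5.2, -3.1, 0.5]
grip_width: 0.0118
```

>>> send_rows([
  [0,0,0,0,0,0,-1],
  [0,0,0,0,0,0,-1],
  [0,0,0,0,0,0,-1],
  [0,0,0,0,0,0,-1],
  [0,0,0,0,0,0,-1],
  [0,0,0,0,0,0,-1],
  [0,0,0,0,0,0,-1],
  [0,0,0,0,0,0,-1],
])

```text
time_s: 11.35
ee_pos: [0.5956, 0.2834, 0.1665]
eef_rot: [2.687, -0.0, 1.645]
force: [5.4, -1.2, 1.9]
grip_width: 0.0118
```

```bash
python3 - <<'E'
from h import *
delta([.640,.289,.074],94.3)
snap('top','t5');snap('side','s5')
a=cv2.imread('pics/t5.png')[150:280,80:240];b=cv2.imread('pics/s5.png')[100:230,130:290]
cv2.imwrite('pics/c5.png',cv2.resize(np.hstack([a,b]),None,fx=2.5,fy=2.5,interpolation=cv2.INTER_CUBIC))
E
```

```text
t 11.35 pos [0.5956 0.2834 0.1665] rpy [ 1.5393e+02 -2.0000e-02  9.4240e+01] w 0.0118 F [ 5.4 -1.2  1.9]
 -> [ 2.607e+01 -1.000e-02 -6.000e-02] [ 0.0023 -0.0006  0.1027]
```

View pics/c5.png

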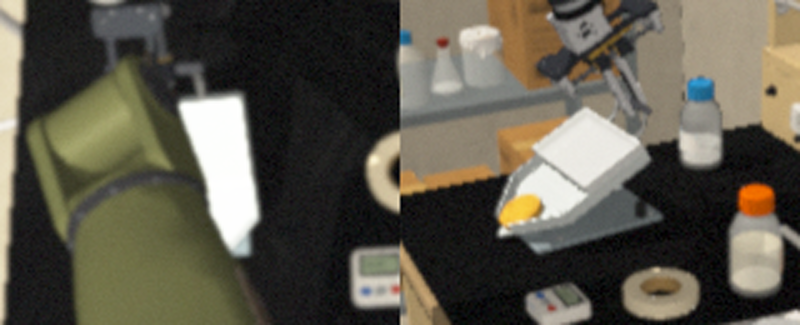

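>>> send_rows([
  [1,0,0,0,0.0009,0.0038,-1],
  [3,0,0,0,0.0025,0.0116,-1],
  [5,0,0,0,0.0038,0.0194,-1],
  [7,0,0,0,0.0049,0.0272,-1],
  [9,0,0,0,0.0057,0.035,-1],
  [11,0,0,0,0.0062,0.0429,-1],
  [12,0,0,0,0.0064,0.0468,-1],
  [13,0,0,0,0.0065,0.0508,-1],
])

```text
time_s: 12.25
ee_pos: [0.6242, 0.2859, 0.1235]
eef_rot: [2.913, -0.001, 1.645]
force: [8.0, 1.5, 1.8]
grip_width: 0.0118
```

>>> send_rows([
  [1,0,0,0,0.0009,0.0038,-1],
  [2,0,0,0,0.0017,0.0077,-1],
  [4,0,0,0,0.0032,0.0155,-1],
  [6,0,0,0,0.0044,0.0233,-1],
  [8,0,0,0,0.0053,0.0311,-1],
  [9,0,0,0,0.0057,0.035,-1],
  [10,0,0,0,0.006,0.0389,-1],
  [10.5,0,0,0,0.0061,0.0409,-1],
])

```text
time_s: 13.05
ee_pos: [0.6395, 0.2873, 0.0849]
eef_rot: [3.095, -0.002, 1.645]
force: [11.6, 3.4, 1.6]
grip_width: 0.0117
```

```bash
python3 - <<'E'
from h import *
delta([.642,.287,.076],94.24)
E
```

```text
t 13.05 pos [0.6395 0.2873 0.0849] rpy [ 1.7736e+02 -1.2000e-01  9.4260e+01] w 0.0117 F [11.6  3.4  1.6]
 -> [ 2.64 -0.12  0.02] [-0.0005  0.002   0.009 ]
```

>>> send_rows([
  [0.4,0,0,0,0.0003,0.0015,-1],
  [0.8,0,0,0,0.0007,0.003,-1],
  [1.2,0,0,0,0.001,0.0045,-1],
  [1.6,0,0,0,0.0014,0.006,-1],
  [2,0,0,0,0.0017,0.0075,-1],
  [2.3,0,0,0,0.0018,0.0085,-1],
  [2.5,0,0,0,0.0018,0.0092,-1],
  [2.5,0,0,0,0.0018,0.0096,-1],
])

```text
time_s: 13.85
ee_pos: [0.642, 0.2875, 0.0759]
eef_rot: [3.137, -0.002, 1.645]
force: [13.4, 4.2, 1.6]
grip_width: 0.0115
```

>>> send_rows([
  [0,0,0,0,0,0.0005,-1],
  [0,0,0,0,0,0.001,-1],
  [0,0,0,0,0,0.001,-1],
])

```text
time_s: 14.15
ee_pos: [0.6421, 0.2875, 0.0755]
eef_rot: [3.137, -0.002, 1.645]
force: [11.3, 3.5, 4.0]
grip_width: 0.0115
```

Resting (force rises, position stops). Release gently, opening moderately, then rise.

>>> send_rows([
  [0,0,0,0,0,0,-0.6],
  [0,0,0,0,0,0,-0.3],
  [0,0,0,0,0,0,0],
  [0,0,0,0,0,0,0],
  [0,0,0,0,0,-0.02,0],
  [0,0,0,0,0,-0.06,0],
  [0,0,0,0,0,-0.11,0],
  [0,0,0,0,0,-0.15,0],
])

```text
time_s: 14.95
ee_pos: [0.6401, 0.2868, 0.2269]
eef_rot: [3.141, -0.0, 1.645]
force: [-1.2, -1.0, 1.0]
grip_width: 0.0468
```

```bash
python3 - <<'E'
from h import *
snap('wrist','w6');snap('side','s6')
a=cv2.imread('pics/w6.png');b=cv2.imread('pics/s6.png')[130:230,150:270]
cv2.imwrite('pics/c6.png',cv2.resize(b,None,fx=5,fy=5,interpolation=cv2.INTER_CUBIC))
delta([.42,.27,.2],94.3)
E
```

```text
t 15.05 pos [0.6415 0.2873 0.2311] rpy [ 1.7947e+02 -1.7000e-01  9.4250e+01] w 0.0467 F [-0.9 -0.4  0.1]
 -> [ 0.53 -0.17 -0.05] [-0.001  -0.2225  0.0291]
```

View pics/w6.png

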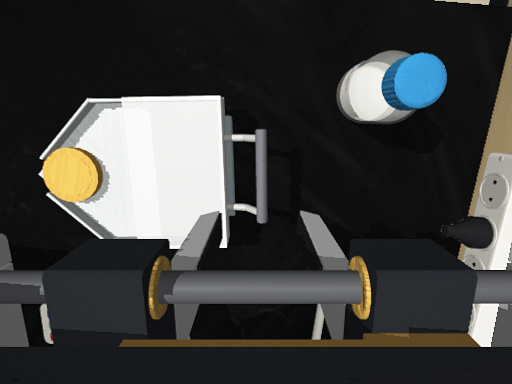

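View pics/c6.png

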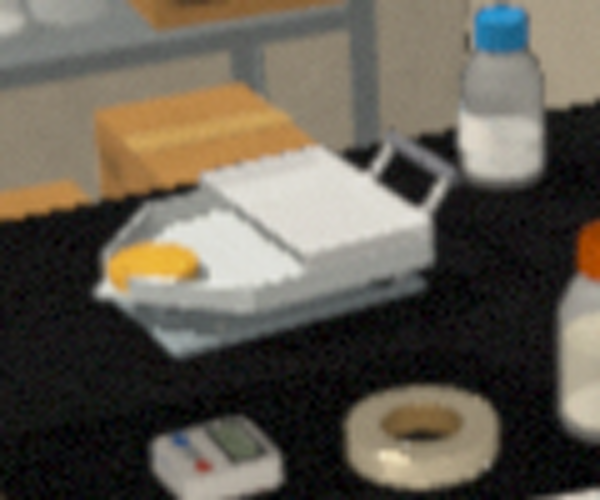

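```bash
python3 - <<'E'
from h import *
c=load('w6'); print(P(c,73,173,h=.046))
s=load('s6'); print(P(s,150+(155+.5)/5-.5,130+(260+.5)/5-.5,h=.046))
W=None
for cc in (c,):
    z=cc['z_map']; v,u=np.mgrid[0:384,0:512]; im=cc['pixels'].astype(int)
    m=(im[...,0]-im[...,2]>90)&(u<120)&(v<230)&(v>130); print(m.sum())
    f=192/np.tan(np.radians(float(cc['fov_y']))/2)
    X=np.stack([(u-cc['cx'])/f,(v-cc['cy'])/f,np.ones(u.shape)],-1)[m]*z[m][:,None]
    W=(X-cc['t'])@cc['R']; k=W[W[:,2]>.042]; print(k.mean(0),k.min(0),k.max(0))
E
```

```text
[0.42523883 0.27509749 0.046     ]
[0.4233502  0.27073939 0.046     ]
2363
[0.42329857 0.27350211 0.04840117] [0.39073353 0.24062051 0.04201057] [0.63363641 0.351939   0.38776348]
```

>>> send_rows([
  [0,0,0,0,-0.217,0.03,1],
  [0,0,0,0,-0.217,0.03,1],
  [0,0,0,0,-0.217,0.03,1],
  [0,0,0,0,-0.217,0.03,1],
  [0,0,0,0,-0.217,0.03,1],
  [0,0,0,0,-0.217,0.03,1],
  [0,0,0,0,-0.217,0.03,1],
])

```text
time_s: 15.75
ee_pos: [0.424, 0.2708, 0.1941]
eef_rot: [3.141, -0.0, 1.645]
force: [0.4, -0.0, 0.4]
grip_width: 0.0936
```

```bash
python3 - <<'E'
from h import *
snap('wrist','w7')
delta([.4235,.2725,.055],94.4)
E
```

```text
t 15.8 pos [0.4244 0.2708 0.1941] rpy [179.99  -0.    94.24] w 0.0935 F [-0.4  0.7 -0.8]
 -> [ 0.01 -0.   -0.16] [ 0.0018 -0.0008  0.1391]
```

View pics/w7.png

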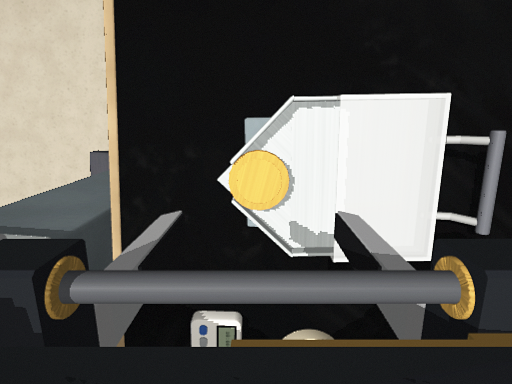

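```bash
python3 - <<'E'
from h import *
c=load('w7'); print(P(c,259,180,h=.046), P(c,218,180,h=.034))
E
```

```text
[0.4221208  0.27338476 0.046     ] [0.37793685 0.26762726 0.034     ]
```

>>> send_rows([
  [0,0,0,0.002,-0.0015,0.04,1],
  [0,0,0,0.002,-0.0015,0.085,1],
  [0,0,0,0.002,-0.0015,0.11,1],
  [0,0,0,0.002,-0.0015,0.125,1],
  [0,0,0,0.002,-0.0015,0.132,1],
  [0,0,0,0.002,-0.0015,0.136,1],
  [0,0,0,0.002,-0.0015,0.136,1],
])

```text
time_s: 16.5
ee_pos: [0.4226, 0.2726, 0.0581]
eef_rot: [3.141, -0.0, 1.645]
force: [-0.7, 1.4, 0.2]
grip_width: 0.0939
```

```bash
python3 - <<'E'
from h import *
snap('side','s8'); delta([.4228,.273,.055],94.3)
b=cv2.imread('pics/s8.png')[130:230,150:270]
cv2.imwrite('pics/c8.png',cv2.resize(b,None,fx=5,fy=5,interpolation=cv2.INTER_CUBIC))
E
```

```text
t 16.55 pos [0.4226 0.2727 0.0586] rpy [ 1.7996e+02 -2.0000e-02  9.4230e+01] w 0.0941 F [ 0.4  0.1 -0.4]
 -> [ 0.04 -0.02 -0.07] [0.0003 0.0002 0.0036]
```

View pics/c8.png

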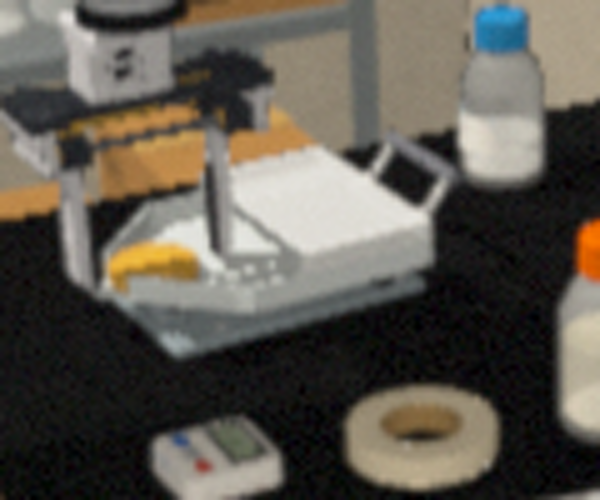

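>>> send_rows([
  [0,0,0,0,0,0.0015,1],
  [0,0,0,0,0,0.003,1],
  [0,0,0,0,0,0.003,0.6],
  [0,0,0,0,0,0.003,0.4],
  [0,0,0,0,0,0.003,0.2],
  [0,0,0,0,0,0.003,0],
  [0,0,0,0,0,0.003,0],
  [0,0,0,0,0,0.003,0],
], force=20)

```text
time_s: 17.35
ee_pos: [0.4228, 0.2727, 0.0553]
eef_rot: [3.14, -0.0, 1.645]
force: [5.6, -0.3, -1.9]
grip_width: 0.0632
```

```bash
python3 - <<'E'
from h import *
delta([.4228,.273,.055],94.3)
E
```

```text
t 17.35 pos [0.4228 0.2727 0.0553] rpy [ 1.7991e+02 -2.0000e-02  9.4240e+01] w 0.0632 F [ 5.6 -0.3 -1.9]
 -> [ 0.09 -0.02 -0.06] [0.0003 0.     0.0003]
```

Gripped at 63 mm. Lift slowly and check.

>>> send_rows([
  [0,0,0,0,0,-0.003,0],
  [0,0,0,0,0,-0.01,0],
  [0,0,0,0,0,-0.02,0],
  [0,0,0,0,0,-0.04,0],
  [0,0,0,0,0,-0.065,0],
  [0,0,0,0,0,-0.095,0],
  [0,0,0,0,0,-0.12,0],
  [0,0,0,0,0,-0.135,0],
])

```text
time_s: 18.15
ee_pos: [0.422, 0.2727, 0.1919]
eef_rot: [3.141, -0.001, 1.645]
force: [0.1, -0.3, -3.0]
grip_width: 0.0634
```

```bash
python3 - <<'E'
from h import *
snap('wrist','w9');snap('side','s9'); delta([.5315,-.2385,.17],64)
b=cv2.imread('pics/s9.png')[80:230,130:290]
w=cv2.resize(cv2.imread('pics/w9.png'),(400,300))
cv2.imwrite('pics/c9.png',np.hstack([w,cv2.resize(b,(320,300),interpolation=cv2.INTER_CUBIC)]))
E
```

```text
t 18.25 pos [0.4224 0.2728 0.1917] rpy [ 1.7987e+02 -7.0000e-02  9.4250e+01] w 0.0636 F [ 0.2  0.4 -3.1]
 -> [ 0.11 -0.1  30.25] [-0.518   0.0709  0.0213]
```

View pics/c9.png

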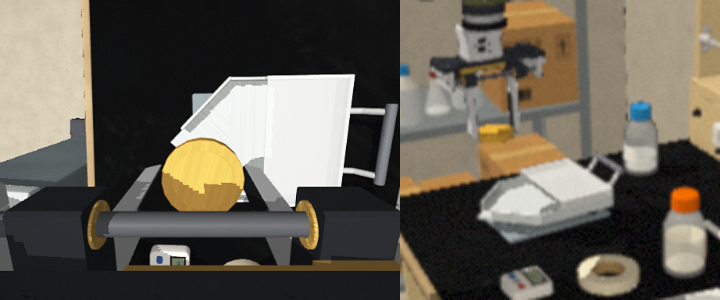

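```bash
python3 - <<'E'
from h import *
cc=load('w9'); z=cc['z_map']; v,u=np.mgrid[0:384,0:512]; im=cc['pixels'].astype(int)
m=(im[...,0]-im[...,2]>60)&(u>205)&(u<315)&(v<262)&(v>170)
f=192/np.tan(np.radians(float(cc['fov_y']))/2)
X=np.stack([(u-cc['cx'])/f,(v-cc['cy'])/f,np.ones(u.shape)],-1)[m]*z[m][:,None]
W=(X-cc['t'])@cc['R']
med=np.median(W[:,2]); k=W[abs(W[:,2]-med)<.006]
A=np.c_[k[:,:2]-k[:,:2].mean(0),np.ones(len(k))]; print(len(k),np.linalg.lstsq(A,k[:,2],rcond=None)[0],k.mean(0),k.min(0),k.max(0))
E
```

```text
7416 [ 0.004212   -0.01037743  0.18314703] [0.42034426 0.2773501  0.18314703] [0.38874955 0.25107265 0.17719238] [0.45233899 0.30415093 0.18544574]
```

>>> send_rows([
  [0,0,0.6,-0.01,0.001,0,0],
  [0,0,1.8,-0.031,0.004,0,0],
  [0,0,3.6,-0.062,0.008,0,0],
  [0,0,5.4,-0.093,0.013,0,0],
  [0,0,7.2,-0.124,0.017,0,0],
  [0,0,9,-0.155,0.021,0,0],
  [0,0,10.9,-0.187,0.026,0,0],
  [0,0,12.7,-0.218,0.03,0,0],
])

```text
time_s: 19.05
ee_pos: [0.4675, 0.0554, 0.1886]
eef_rot: [-3.139, 0.001, 1.421]
force: [1.0, -1.0, -2.6]
grip_width: 0.0633
```

```bash
python3 - <<'E'
from h import *
delta([.5315,-.2385,.19],64)
E
```

```text
t 19.05 pos [0.4675 0.0554 0.1886] rpy [-1.7986e+02  3.0000e-02  8.1420e+01] w 0.0633 F [ 1.  -1.  -2.6]
 -> [-0.13  0.05 17.42] [-0.2811  0.1071 -0.0015]
```

>>> send_rows([
  [0,0,1.8,-0.028,0.011,0,0],
  [0,0,3.6,-0.058,0.022,0,0],
  [0,0,5.4,-0.088,0.033,0,0],
  [0,0,7.2,-0.118,0.045,0,0],
  [0,0,9.2,-0.148,0.056,0,0],
  [0,0,11.2,-0.178,0.068,0,0],
  [0,0,13,-0.208,0.079,0,0],
  [0,0,14.6,-0.235,0.089,0,0],
])

```text
time_s: 19.85
ee_pos: [0.5207, -0.19, 0.1883]
eef_rot: [-3.139, 0.0, 1.166]
force: [-0.2, 0.8, -3.1]
grip_width: 0.0631
```

```bash
python3 - <<'E'
from h import *
delta([.5315,-.2385,.085],64)
E
```

```text
t 19.85 pos [ 0.5207 -0.19    0.1883] rpy [-179.84    0.     66.8 ] w 0.0631 F [-0.2  0.8 -3.1]
 -> [-0.16  0.01  2.8 ] [-0.0403  0.0293  0.1032]
```

>>> send_rows([
  [0,0,1.5,-0.02,0.014,0,0],
  [0,0,2.4,-0.032,0.023,0,0],
  [0,0,2.8,-0.038,0.028,0.005,0],
  [0,0,2.8,-0.04,0.029,0.02,0],
  [0,0,2.8,-0.04,0.029,0.04,0],
  [0,0,2.8,-0.04,0.029,0.055,0],
  [0,0,2.8,-0.04,0.029,0.06,0],
  [0,0,2.8,-0.04,0.029,0.06,0],
])

```text
time_s: 20.65
ee_pos: [0.5322, -0.2355, 0.1289]
eef_rot: [-3.14, -0.0, 1.12]
force: [0.1, 0.2, -1.5]
grip_width: 0.0634
```

```bash
python3 - <<'E'
from h import *
snap('wrist','w10'); snap('side','s10'); delta([.5315,-.2385,.085],64)
b=cv2.imread('pics/s10.png')[170:290,210:340]
w=cv2.resize(cv2.imread('pics/w10.png'),(400,300))
cv2.imwrite('pics/c10.png',np.hstack([w,cv2.resize(b,(325,300),interpolation=cv2.INTER_CUBIC)]))
E
```

```text
t 20.75 pos [ 0.5328 -0.2361  0.1305] rpy [179.97   0.    64.18] w 0.0636 F [-0.   0.2 -2.7]
 -> [0.03 0.   0.18] [-0.0028 -0.0002  0.0455]
```

View pics/c10.png

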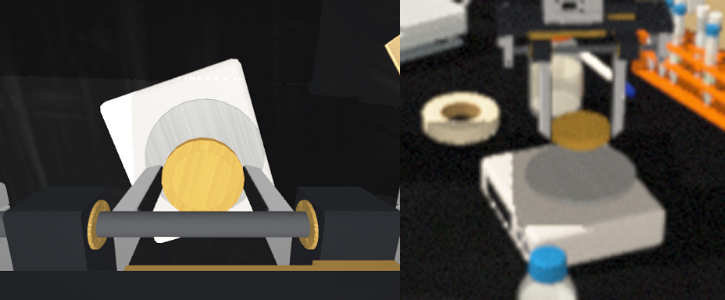

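>>> send_rows([
  [0,0,0,-0.001,0,0.008,0],
  [0,0,0,-0.002,0,0.02,0],
  [0,0,0,-0.002,0,0.03,0],
  [0,0,0,-0.002,0,0.036,0],
  [0,0,0,-0.002,0,0.039,0],
  [0,0,0,-0.002,0,0.041,0],
  [0,0,0,-0.002,0,0.042,0],
  [0,0,0,-0.002,0,0.042,0],
])

```text
time_s: 21.55
ee_pos: [0.5318, -0.2382, 0.0882]
eef_rot: [3.141, 0.0, 1.119]
force: [0.1, 0.1, -3.0]
grip_width: 0.0635
```

>>> send_rows([
  [0,0,0,0,0,0.0008,0],
  [0,0,0,0,0,0.0015,0],
  [0,0,0,0,0,0.0022,0],
  [0,0,0,0,0,0.0026,0],
  [0,0,0,0,0,0.0026,0],
])

```text
time_s: 22.05
ee_pos: [0.5318, -0.2381, 0.0856]
eef_rot: [3.142, 0.0, 1.119]
force: [-0.7, 0.3, -1.0]
grip_width: 0.0635
```

>>> send_rows([
  [0,0,0,0,0,0.0004,0],
  [0,0,0,0,0,0.0008,0],
  [0,0,0,0,0,0.0008,0],
])

```text
time_s: 22.35
ee_pos: [0.5318, -0.2381, 0.0855]
eef_rot: [3.141, 0.0, 1.12]
force: [-4.3, 3.1, 7.8]
grip_width: 0.0632
```

Contact with the pan. Release and rise.

>>> send_rows([
  [0,0,0,0,0,-0.0005,0.5],
  [0,0,0,0,0,-0.0005,0.8],
  [0,0,0,0,0,-0.0005,1],
  [0,0,0,0,0,-0.0005,1],
  [0,0,0,0,0,-0.01,1],
  [0,0,0,0,0,-0.04,1],
  [0,0,0,0,0,-0.08,1],
  [0,0,0,0,0,-0.12,1],
])

```text
time_s: 23.15
ee_pos: [0.5315, -0.238, 0.2067]
eef_rot: [-3.141, 0.0, 1.119]
force: [-0.1, -0.2, 0.6]
grip_width: 0.0936
```

>>> send_rows([
  [0,0,0,0.05,-0.05,-0.02,1],
  [0,0,0,0.1,-0.1,-0.02,1],
  [0,0,0,0.13,-0.13,-0.02,1],
  [0,0,0,0.16,-0.16,-0.02,1],
  [0,0,0,0.16,-0.16,-0.02,1],
  [0,0,0,0.16,-0.16,-0.02,1],
])

```text
time_s: 23.75
ee_pos: [0.4568, -0.0219, 0.2258]
eef_rot: [3.14, -0.001, 1.123]
force: [0.1, -1.3, -0.6]
grip_width: 0.094
```

```bash
python3 - <<'E'
from h import *
c=snap('top','t11'); s=snap('side','s11'); delta([.5315,-.2385,.2],64)
a=cv2.imread('pics/t11.png')[130:280,200:410]
b=cv2.imread('pics/s11.png')
cv2.imwrite('pics/c11.png',cv2.resize(a,None,fx=3.5,fy=3.5,interpolation=cv2.INTER_CUBIC))
cv2.imwrite('pics/d11.png',cv2.resize(b[200:320,220:340],None,fx=5,fy=5,interpolation=cv2.INTER_CUBIC))
E
```

```text
t 23.85 pos [ 0.4578 -0.0243  0.2254] rpy [ 1.7993e+02 -1.0000e-02  6.4210e+01] w 0.0944 F [ 0.  -0.2 -0.4]
 -> [ 0.07 -0.01  0.21] [-0.1608  0.1595  0.0256]
```

View pics/c11.png

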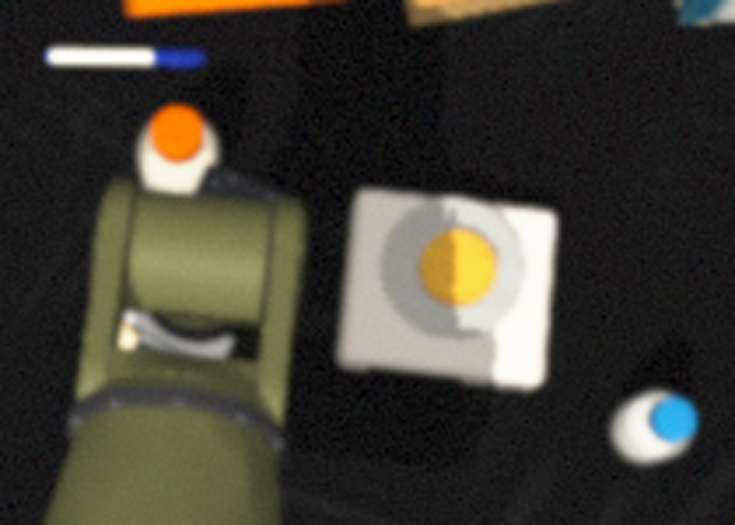

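View pics/d11.png

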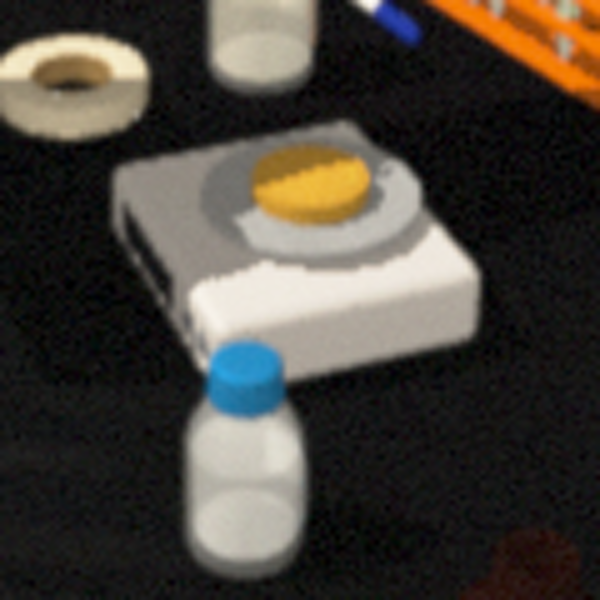

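View pics/s11.png

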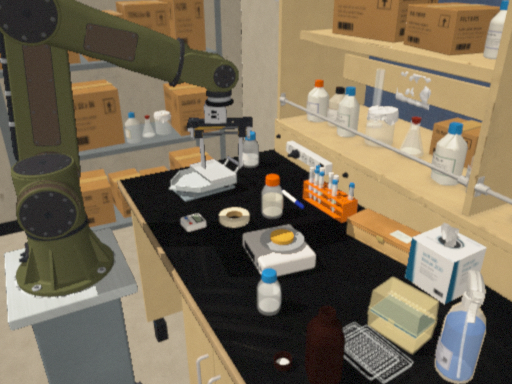

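```bash
python3 - <<'E'
from h import *
c=load('t11'); s=load('s11')
a=lambda u,v,h:P(c,200+(u+.5)/3.5-.5,130+(v+.5)/3.5-.5,h=h).round(4)
b=lambda u,v,h:P(s,220+(u+.5)/5-.5,200+(v+.5)/5-.5,h=h).round(4)
print(a(458,266,.076),a(453,267,.064)); print(b(312,178,.076),b(312,198,.064))
print(ctrl.get_obs()['time_s'])
E
```

```text
[ 0.5291 -0.2403  0.076 ] [ 0.5307 -0.2381  0.064 ]
[ 0.5294 -0.2432  0.076 ] [ 0.5291 -0.2442  0.064 ]
23.85
```

The weight is within about 3 mm of the pan's centre and lying flat. Handing in.

```bash
python3 - <<'E'
from station import ctrl
print(ctrl.hand_in())
E
```

```text
the job is handed in; nothing more can be done
None
```

The job is done and handed in at 23.9 s on the clock; the system gave no verdict.

- **Bottle:** I took it off the pan and stood it upright on the bench at about (0.40, -0.40).
- **Tray:** I lifted it by the handle to about 26° (0.45 rad), and the disc slid into the open corner. I then lowered it in small steps onto its rests and let go. The pictures showed the tray level with the disc still in the corner.
- **Weight:** I gripped the disc across its diameter along x and set it down on the pan. The top camera puts it about 3 mm from the pan's centre and the side camera about 1 mm. In the last side picture it lies flat.
- **Other things on the bench:** The side camera shows the orange bottle, tape, timer and marker where they were. In the last top view the arm hid the tape and timer. I compared these by eye and did not measure them again.
- **Forces:** No wrist reading I saw at the end of a move was above about 15 N. The arm ended clear of everything.

No check failed. The only disagreement was about 2 to 6 mm between the cameras' absolute positions. The pan's y-position differed most, but the disc's offset from the pan was small in both views.

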